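Proof-pull a bench spring tester

TASK

Make the bench spring tester ready and proof-pull it: lift the lock clip off the tester and hang it astride the bar of the rail stand, beside the clip already there, and let go of it. Then draw the tester's pull-bar out until its index lines up with the upright blade of the mark clamp, without pulling more than about 5 mm past it, hold it there for at least two seconds, and ease it all the way back home under control (do not let it snap back). Leave everything else where it stands.

Things in the scene. Friction and masses are not known exactly. Their poses are not given: they have to be found in the camera images.
- tester: Spring tester, fixed: grey base plate 345 x 130 mm, 16 mm thick; aluminium housing (125 x 116 mm, top 85 mm above the bench) at its far end. Origin on the bench under the pull-bar's home place. x points to the housing (its near face at x = 75 mm), y along the pull-bar, z up; the slide pulls out along -x. The clip, while on, blocks the slide.
- lug_top (a point): Middle of the top of the locking lug, a small upright steel tab (8 mm in x, 36 mm in y) on the tester's base behind the pull-bar, top 42 mm above the bench.
- slide (a joint): How far the pull-bar is drawn out, in m, from 0 (home) to 0.118 (stop). The spring pulls it home with about 3 N at 0 and 60 N/m more (about 9 N at 0.1 m).
- pull_bar (a point): Middle of the pull-bar: a level steel rod of 14 mm diameter along the tester's y axis, 72 mm above the bench, 80 mm free between two uprights (top 82 mm above the bench) that ride out on two rods (10 mm thick, 92 mm apart, 36 mm above the bench). Axes as the tester's.
- index (a point): Tip of the thin index finger on the slide's left upright (tester's +y side), straight beside the pull-bar's axis: same x in the tester's frame.
- mark: Mark clamp, dark steel, fixed somewhere along the tester's left (+y) edge. Origin on the tester's middle line at bench level, axes as the tester's; its thin upright blade (2 mm thick, top 62 mm above the bench) stands at x = 0, y = 74 to 86 mm of its frame. The slide is at the mark when the index has x = 0 in this frame.
- mark_line (a point): Top of the mark clamp's upright blade, 80 mm to the left of the tester's middle line; axes as the tester's.
- rail: Rail stand, fixed to the bench: base plate 70 x 300 mm, and above it a level steel bar along its y axis, 24 mm wide in x and 14 mm high, free between end posts at y = -136 to +136 mm. Origin on the bench under the middle of the bar.
- rail_top (a point): Middle of the top face of the rail's bar, 110 mm above the bench; axes as the rail's.
- clip_fin (a point): Lock clip, on the tester at the start: inverted U of aluminium plate, 70 mm in x, 60 mm in y, about 140 g; on its roof a black grip fin 10 mm thick in x, 50 mm long in y, rising 31 mm. This point is in the fin's middle, 18 mm above the roof's top face. z up. On the tester its axes are the tester's; hung on the rail's bar its y axis runs along the bar.
- clip_roof (a point): Middle of the underside of the clip's roof (22 mm below the fin point), which rests on the bar when hung. Below it hang two legs 66 mm long and 4 mm thick, 62 mm clear between them along x. On the tester the feet stand on the base plate, legs astride pull-bar and lug, the roof 3 mm clear of the pull-bar.
- spare_fin (a point): The same point of a second, equal clip that already hangs somewhere on the rail's bar (nearer one end or about the middle): there is room for another on its wider side at least. It stays.
- white_bottle: White bottle with a blue cap, 72 mm wide, 147 mm high, a loose bystander; origin at the centre of its underside.
- tape_roll: Roll of pale tape lying flat, 85 mm wide, 25 mm high, a bystander fixed to the bench; origin at the centre of its underside.
- brown_bottle: Brown bottle with a red cap, 60 mm wide, 126 mm high, a loose bystander; origin at the centre of its underside.
- petri: Glass petri dish, 68 mm wide, 15 mm high, a bystander fixed to the bench; origin at the centre of its underside.
- carton: Small green carton, 46 x 62 x 16 mm, a loose bystander; origin at the centre of its underside.
- timer: Bench timer lying flat, 60 x 66 x 18 mm, a loose bystander; origin at the centre of its underside.
There are look-alikes about, which are no part of the job. What is shaped like the part that bears clip_fin but turquoise is not meant.

How it is judged:
On the way, in this order (a step that is already met when the one before it is completed fails the run):
1. the lock clip hangs astride the rail's bar, level, and has been let go (x of clip_fin in the frame of rail between -0.02 and 0.02 m and y of clip_fin in the frame of rail between -0.125 and 0.125 m and height (world z) of clip_fin between 0.125 and 0.14 m and angle between clip_fin's own z axis and vertical below 0.2 rad and contact force between the fingers and clip below 0.1 N), for 0.2 s.
2. the pull-bar is drawn out with its index within 4 mm of the mark clamp's blade, and held there for 1.5 s (x of index in the frame of mark between -0.004 and 0.004 m), for 1.5 s.
At the end, for the whole second after the job is handed in: The slide is home (within 4 mm) and the lock clip hangs astride the rail's bar between its posts (fin within 20 mm of the bar's middle line, level within 0.2 rad, roof resting on the bar), with the other clip still hanging (value of joint slide below 0.004 m and x of clip_fin in the frame of rail between -0.02 and 0.02 m and y of clip_fin in the frame of rail between -0.125 and 0.125 m and height (world z) of clip_fin between 0.125 and 0.14 m and angle between clip_fin's own z axis and vertical below 0.2 rad and height (world z) of spare_fin above 0.125 m); the robot touches nothing.
It fails at once if the pull-bar is drawn more than 8 mm past the mark (x of index in the frame of mark below -0.008 m).
It fails at once if the slide snaps back (faster than 0.5 m/s) (velocity of joint slide below -0.5 m/s).
It fails at once if the other clip is shifted more than 30 mm (distance of spare_fin from where it was at the start of the episode above 0.03 m).
It fails at once if a bystander is shifted more than 30 mm (distance of any of white_bottle, brown_bottle, carton, timer from where it was at the start of the episode above 0.03 m).
It also fails if it takes over 64 s, if anything falls off the work surface, if the arm or the gripper's body presses on something with over 40 N, if the wrist force passes 120 N, or if a joint passes its speed limit or range.

ROBOT

A 7-joint arm with a two-finger parallel gripper is mounted at the origin on a cart in front of the work surface, level with it; the furniture and walls round the work are solid. World frame = base frame: x ahead of the robot, y to its left, z up, the work surface at z = 0. Lengths are in m, angles in rad, forces in N, time in s.
With the tool pointing down it reaches from about 0.425 to 0.925 m from the base axis. Payload 6.8 kg.
Tool frame: the origin (TCP) lies midway between the tips of the shut fingers; the grasp point (between the pads) lies 19 mm behind it; z points along the fingers, y is the line along which they close (so a half turn about z gives the same grasp; the last joint's range is limited). The gripper opens to 85 mm and grips with 20 to 120 N. Pads are 22 mm wide; open, the fingers measure 114 mm over their backs; the gripper's body (76 mm by 85 mm) begins 54 mm behind the grasp point. The pads swing forward as they close: fully open they stand 13 mm farther back than shut.
Start: joints at [1.087, 0.477, 0.022, 1.555, -0.011, 1.109, -0.083], TCP at [0.248, -0.628, 0.231] pointing down, gripper open.
Joint ranges: [-2.96, 2.96], [-0.34, 2.1], [-1.41, 1.46], [0.24, 2.44], [-1.37, 4.51], [0.17, 1.92], [-2.96, 2.96]. Speed limits (rad/s): [2.39, 2.39, 3.14, 3.14, 3.14, 3.14, 3.14].

INTERFACE

Orientations are given as a unit quaternion [w, x, y, z].
In Python, from station import bot, eyes, ticket gives the robot as it stands.
- The arm moves only by the shell command python3 -m crank 'ROWS' [FORCE]. ROWS is text: rows parted by semicolons, each of 7 numbers parted by spaces: the shift along the tool's x, y, z in units of 0.5 m (1.0 is 0.5 m), then the turn, a rotation vector about the tool's x, y, z in units of 180 degrees (1.0 is 180 degrees), then the closure, from 0 (fully open) to 1 (shut). A call has 1 to 20 rows; each row is the pose to reach, as a shift and turn from the pose commanded when the call began, along the tool's axes at that moment, turning the shorter way round; what a row does not reach only later rows make up. A row lasts 1/10 s, in which the tool goes at most 50 mm and 8.59 degrees, less where a joint would pass 70% of its speed; a pose out of reach is approached as far as the arm can. A call with a number of a shift or a turn outside -1 to 1 is refused whole. A call with a gripper value outside its range is refused whole. The fingers move at their own pace and stop on an object; FORCE is the grip in N (left out, the last holds). Time passes only in rows, so rows that repeat a pose let the fingers close. It gives the time, the measured TCP pose, the force, the opening and the grip force at its end, in the units of the state.
- bot.get_obs(): the state, without advancing time (a new reading comes with each control period).
- eyes.read_camera(name): name is "side" or "top" or "wrist"; returns a dict with "image" (400x640x3 uint8, red, green, blue), "K" (3x3 intrinsics, pixels), "R" (3x3) and "t" (3): a world point X has camera coordinates R X + t. Camera axes: x right, y down, z forward; pixel columns grow to the right and rows downward; lengths in m; the calibration is good to about 2 mm. A picture is of the moment at which its call begins. There is no depth.
- ticket.hand_in(): hands the job in; it is judged then, once.
The state is a dict: "t": time; "q": joint angles; "joint_vel": joint speeds; "joint_torque": joint torques, N m; "eef_pos": TCP position; "tool_rot": TCP orientation; "contact_force": force on the tool from outside, world axes, zero at the start; "torque": the same for the moment, N m; "gripper_width": opening from 0.0 (shut) to 1.0 (fully open); "grasp_force": force on a finger pad.
Only numpy, scipy, OpenCV 4.12 (cv2) and the standard library are available. Lean on these libraries where they do the work, as an engineer would, in place of code of your own. Each camera call takes 0.05 s, during which the arm holds its last target. There are 200 camera calls.

## Working session

There is one attempt and no reset: what is moved stays moved. The work goes in short steps, Python scripts to look and compute and a shell command to move; the robot and the scene stay as the last step left them, time stands still between calls to the robot, and variables do not carry over. Pictures are saved under pics/ and viewed, at most 10 in all, crops included, and the job is handed in when it is done.

```bash
mkdir -p pics; cat > h.py <<'E'
import numpy as np,cv2,sys
from station import bot,eyes,ticket
from scipy.spatial.transform import Rotation as R
def snap(n,f):
    c=eyes.read_camera(n); cv2.imwrite(f'pics/{f}.png',c['image'][:,:,::-1]); np.savez(f'pics/{f}.npz',K=c['K'],R=c['R'],t=c['t'],im=c['image']); return c
def px(c,X):
    p=c['K']@(c['R']@np.asarray(X,float)+c['t']); return p[:2]/p[2]
def ray(c,u,v,z):
    d=c['R'].T@np.linalg.inv(c['K'])@[u,v,1.]; o=-c['R'].T@c['t']; return o+d*(z-o[2])/d[2]
def st():
    o=bot.get_obs(); q=o['tool_rot']; return o,np.array(o['eef_pos']),R.from_quat([q[1],q[2],q[3],q[0]])
E
python3 - <<'E'
from h import *
for n in('side','top','wrist'):
    c=snap(n,n+'0'); print(n,-c['R'].T@c['t'],c['K'][0,0])
o,p,r=st();print(o['t'],p,r.as_matrix().round(3))
a=[cv2.imread(f'pics/{n}0.png') for n in('side','top')]
E
```

```text
side [ 0.04648776 -1.72301407  1.089425  ] 445.32598221555185
top [ 0.30449249 -0.09412179  1.50017715] 381.1488260031938
wrist [ 0.32089252 -0.59872892  0.37193001] 358.29334869503907
0.15 [ 0.24754872 -0.62748925  0.23056906] [[ 0.93   0.367 -0.001]
 [ 0.367 -0.93   0.001]
 [-0.    -0.001 -1.   ]]
```

View pics/top0.png

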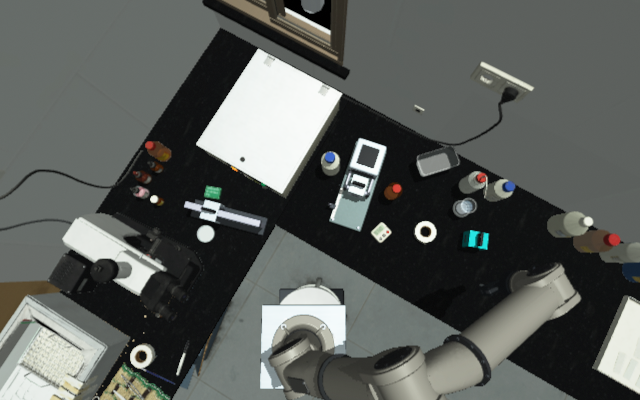

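View pics/side0.png

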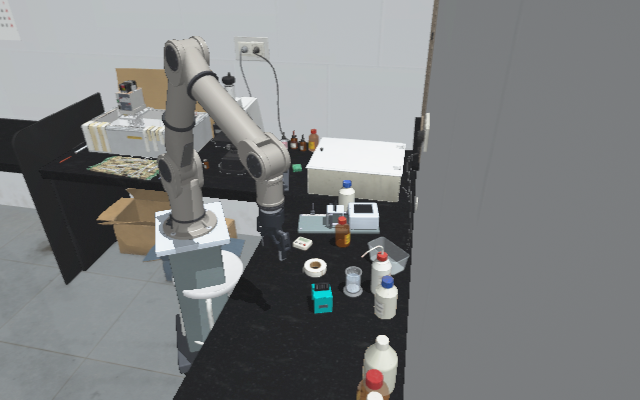

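The top view shows the tester with its base around (358,190), housing (370,155) and clip at about (358,186). The rail is at (225,218), with the spare clip at (208,210).

Candidates for the lock clip:
- White clip on the tester, top (358,186): this fits the description.
- Spare clip on the rail, top (208,210): stays where it is.
- Turquoise look-alike, top (476,240): not meant.

Next is a close crop to check.

```bash
python3 - <<'E'
import cv2,numpy as np
i=cv2.imread('pics/top0.png')
a=cv2.resize(i[130:240,310:410],None,fx=5,fy=5,interpolation=cv2.INTER_CUBIC)
b=cv2.resize(i[180:245,175:275],None,fx=4,fy=4,interpolation=cv2.INTER_CUBIC)
o=np.zeros((550,800,3),np.uint8);o[:550,:400]=a[:,50:450];o[:260,400:]=b
s=cv2.imread('pics/side0.png')[195:240,290:385]
s=cv2.resize(s,(400,190),interpolation=cv2.INTER_CUBIC);o[300:490,400:]=s
cv2.imwrite('pics/c1.png',o)
E
```

```text
(no output)
```

View pics/c1.png

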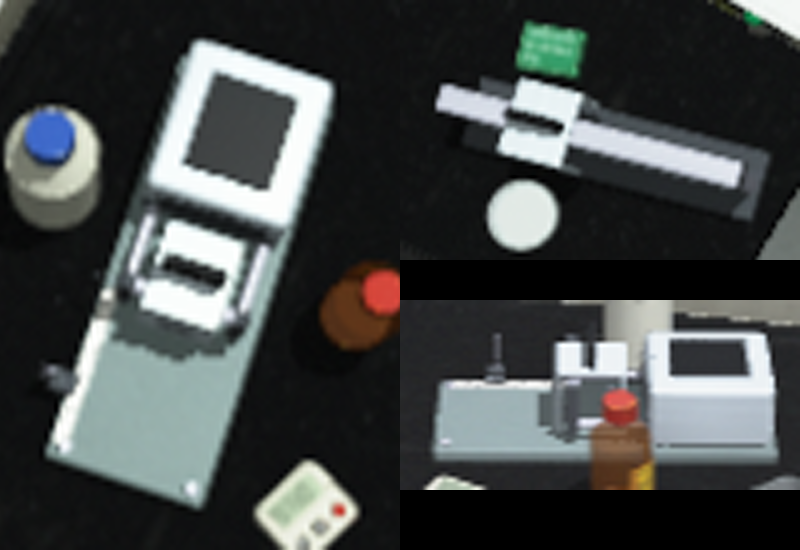

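The crop confirms the choice. The white clip with the black fin is astride the pull-bar at top (358.6,184.4). The spare hangs near the rail's far-left end, with its fin at about (208.7,209.5). The mark clamp is on the tester's left edge near (332,205).

```bash
cat >> h.py <<'E'
class L(dict): pass
def load(f): return np.load(f'pics/{f}.npz')
E
python3 - <<'E'
from h import *
c=load('top0')
T=lambda x,y:(320+x/5,130+y/5); Q=lambda x,y:(175+(x-400)/4,180+y/4)
g=lambda uv,z:ray(c,*uv,z)[:2]
H=[g(T(*p),.085) for p in((195,40),(333,85),(287,230),(152,190))]
B=[g(T(*p),.016) for p in((48,457),(203,505))]
ax=(H[0]+H[1]-H[2]-H[3]);ax/=np.linalg.norm(ax)
for p,q in((0,1),(1,2),(2,3),(3,0)): print('H',np.linalg.norm(H[p]-H[q]))
print('ax',np.degrees(np.arctan2(ax[1],ax[0])),'B len',np.linalg.norm(B[0]-B[1]), 'Bdir',np.degrees(np.arctan2(*(B[0]-B[1])[::-1])))
print('near face mid',(H[2]+H[3])/2,'org from it',(H[2]+H[3])/2-.075*ax,'from base',(B[0]+B[1])/2+.145*ax)
print('fin top',g(T(193,270),.117)) 
e1,e2=g(Q(437,97),.110),g(Q(742,175),.110);d=e1-e2;print('rail',e1,e2,np.linalg.norm(d),np.degrees(np.arctan2(d[1],d[0])),(e1+e2)/2)
print('spare fin top',g(Q(535,119),.110+.035))
print('mark foot',g(T(70,378),.04))
for f,p in(('bottle w',((50,135),.147)),('brown',((382,290),.126))): print(f,g(T(*p[0]),p[1]))
E
```

```text
H 0.11161739084051348
H 0.12030856555427279
H 0.1068653653020812
H 0.12401382534817014
ax -17.369932482245773 B len 0.12625482064037472 Bdir 72.55148535962842
near face mid [ 0.6472108  -0.23191713] org from it [ 0.57563101 -0.20952663] from base [ 0.58569147 -0.2045363 ]
fin top [ 0.59393767 -0.20845359]
rail [0.52135149 0.43770444] [0.44805793 0.15276118] 0.2942186425787367 75.57499480028451 [0.48470471 0.29523281]
spare fin top [0.49555025 0.3345497 ]
mark foot [ 0.5250289  -0.11820999]
bottle w [ 0.68914641 -0.10287235]
brown [ 0.57653727 -0.34592032]
```

```bash
cat >> h.py <<'E'
def go(xyz,yaw):
    """yaw: world angle (deg) of tool y, tool straight down. prints row numbers"""
    o,p,r=st(); y=np.array([np.cos(np.radians(yaw)),np.sin(np.radians(yaw)),0]); z=np.array([0,0,-1.]); x=np.cross(y,z)
    M=R.from_matrix(np.c_[x,y,z]); d=r.inv().apply(np.asarray(xyz)-p)/.5; w=(r.inv()*M).as_rotvec()/np.pi
    print('t',o['t'],'at',p.round(4),'row',d.round(4),w.round(4))
E
python3 -c "
from h import *
go((.594,-.208,.22),-17.4)"
```

```text
t 0.15 at [ 0.2475 -0.6275  0.2306] row [ 0.9525 -0.5261  0.0218] [-4.000e-04 -2.000e-04 -2.837e-01]
```

```bash
R="0.9525 -0.526 0.022 0 0 -0.2837 0"; python3 -m crank '0.9525 -0.526 0.022 0 0 -0.2837 0;0.9525 -0.526 0.022 0 0 -0.2837 0;0.9525 -0.526 0.022 0 0 -0.2837 0;0.9525 -0.526 0.022 0 0 -0.2837 0;0.9525 -0.526 0.022 0 0 -0.2837 0;0.9525 -0.526 0.022 0 0 -0.2837 0;0.9525 -0.526 0.022 0 0 -0.2837 0;0.9525 -0.526 0.022 0 0 -0.2837 0;0.9525 -0.526 0.022 0 0 -0.2837 0;0.9525 -0.526 0.022 0 0 -0.2837 0;0.9525 -0.526 0.022 0 0 -0.2837 0;0.9525 -0.526 0.022 0 0 -0.2837 0;0.9525 -0.526 0.022 0 0 -0.2837 0;0.9525 -0.526 0.022 0 0 -0.2837 0;0.9525 -0.526 0.022 0 0 -0.2837 0' 40
python3 -c "
from h import *
c=snap('wrist','w1'); go((.594,-.208,.22),-17.4)
for X in ((.594,-.208,.117),(.582,-.207,.072)): print(px(c,X))"
```

```text
t: 1.65
eef_pos: [0.5932, -0.2105, 0.2202]
tool_rot: [0.0, 0.807, 0.591, -0.001]
contact_force: [0.2, 0.3, 0.8]
gripper_width: 1.0
grasp_force: 0.0
t 1.7 at [ 0.5933 -0.2103  0.2203] row [ 0.0049 -0.      0.0005] [-0.0001  0.0003 -0.0009]
[320.83484387 195.50552027]
[306.75217674 182.51867208]
```

View pics/w1.png

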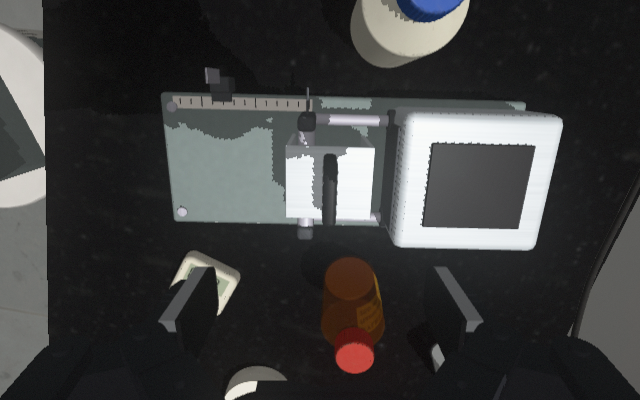

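The wrist view shows the clip roof with corners at (286,147), (375,147), (375,219) and (287,219), and the fin at x≈330. The index is near (308,90), and the mark clamp with its blade is near (212,75). I'll zoom in on the mark and index.

```bash
python3 - <<'E'
from h import *
i=cv2.imread('pics/w1.png'); cv2.imwrite('pics/c2.png',cv2.resize(i[60:135,185:345],None,fx=5,fy=5,interpolation=cv2.INTER_CUBIC))
c=load('w1'); g=lambda u,v,z:ray(c,u,v,z)[:2]
rc=[g(*p,.086) for p in((286,147),(375,147),(375,219),(287,219))]
d=rc[1]+rc[2]-rc[0]-rc[3];print('roof mid',np.mean(rc,0),'yaw',np.degrees(np.arctan2(d[1],d[0])),np.linalg.norm(d)/2)
b=[g(*p,.016) for p in((162,93),(174,224))];e=b[0]-b[1];print('base mid',np.mean(b,0),np.linalg.norm(e),np.degrees(np.arctan2(e[1],e[0]))-90)
h=[g(*p,.085) for p in((405,115),(562,117),(538,249),(395,247))]
d=h[1]-h[0];print(np.degrees(np.arctan2(d[1],d[0])),[np.linalg.norm(h[k]-h[k-1]).round(4) for k in range(4)],np.mean(h,0))
E
```

```text
roof mid [ 0.60151324 -0.21058902] yaw -17.560523318692127 0.07057799754278081
base mid [ 0.45225984 -0.16039319] 0.1303684314139538 -19.934048766778417
-18.2736711370119 [np.float64(0.1093), np.float64(0.1187), np.float64(0.1097), np.float64(0.1217)] [ 0.71095701 -0.24703044]
```

View pics/c2.png

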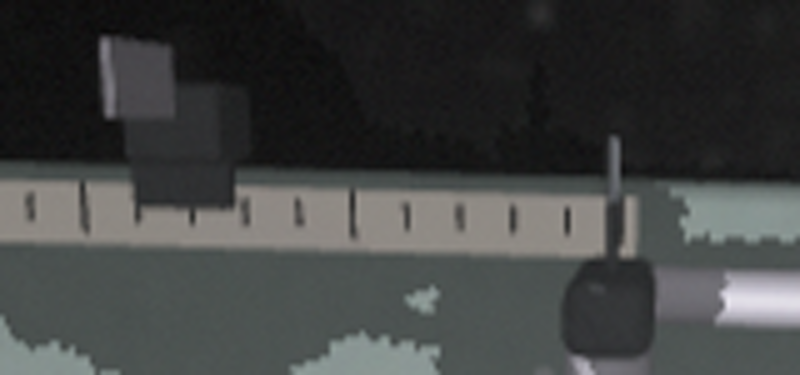

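```bash
python3 - <<'E'
from h import *
c=load('w1'); a=np.radians(-17.6);X=np.array([np.cos(a),np.sin(a)]);Y=np.array([-X[1],X[0]])
O=ray(c,331,183,.086)[:2]
f=lambda n,u,v,z:print(n,z,((ray(c,u,v,z)[:2]-O)@np.c_[X,Y]).round(4))
f('blade',206.6,75.3,.062)
for z in(.055,.065,.072):f('index',307.8,89,z)
f('tick100',185+83/5,60+190/5,.0165);f('tick0',185+622/5,60+220/5,.0165);f('tick50',185+352/5,60+205/5,.0165)
f('house near',396,180,.085);f('upright R top',305,225,.082);f('upright L top',308,120,.082)
f('base L',162,93,.016);f('base R',174,224,.016)
go((O[0],O[1],.091),-17.6)
E
```

```text
blade 0.062 [-0.0984  0.0815]
index 0.055 [-0.0188  0.0711]
index 0.065 [-0.0185  0.0712]
index 0.072 [-0.0182  0.0713]
tick100 0.0165 [-0.1186  0.0625]
tick0 0.0165 [-0.0187  0.0572]
tick50 0.0165 [-0.0689  0.0598]
house near 0.085 [0.0518 0.0022]
upright R top 0.082 [-0.0214 -0.0377]
upright L top 0.082 [-0.018   0.0488]
base L 0.016 [-0.155   0.0669]
base R 0.016 [-0.1603 -0.0634]
t 1.7 at [ 0.5933 -0.2103  0.2203] row [0.0066 0.0163 0.2585] [-0.0001  0.0003  0.0002]
```

```bash
python3 -m crank '0.0066 0.016 0.08 0 0 0 0;0.0066 0.016 0.14 0 0 0 0;0.0066 0.016 0.20 0 0 0 0;0.0066 0.016 0.24 0 0 0 0;0.0066 0.016 0.258 0 0 0 0;0.0066 0.016 0.258 0 0 0 0;0.0066 0.016 0.258 0 0 0 0;0.0066 0.016 0.258 0 0 0 1;0.0066 0.016 0.258 0 0 0 1;0.0066 0.016 0.258 0 0 0 1;0.0066 0.016 0.258 0 0 0 1;0.0066 0.016 0.258 0 0 0 1;0.0066 0.016 0.258 0 0 0 1;0.0066 0.016 0.258 0 0 0 1;0.0066 0.016 0.258 0 0 0 1;0.0066 0.016 0.258 0 0 0 1' 50
```

```text
t: 3.3
eef_pos: [0.6027, -0.2077, 0.0912]
tool_rot: [-0.0, 0.806, 0.592, -0.0]
contact_force: [-1.1, -0.0, -0.8]
gripper_width: 0.103
grasp_force: 52.3
```

```bash
python3 -m crank '0 0 -0.04 0 0 0 1;0 0 -0.1 0 0 0 1;0 0 -0.18 0 0 0 1;0 0 -0.26 0 0 0 1;0 0 -0.3 0 0 0 1;0 0 -0.3 0 0 0 1;0 0 -0.3 0 0 0 1'
python3 -c "
from h import *
go((.469,.235,.24),-14.4)"
```

```text
t: 4.0
eef_pos: [0.6024, -0.2077, 0.2405]
tool_rot: [-0.0, 0.806, 0.592, -0.0]
contact_force: [-0.6, 0.1, -2.4]
gripper_width: 0.107
grasp_force: 52.3
t 4.0 at [ 0.6024 -0.2077  0.2405] row [ 0.7651 -0.5195  0.0012] [-0.0002  0.0001 -0.0167]
```

```bash
python3 -m crank '0.04 -0.027 0 0 0 0 1;0.12 -0.08 0 0 0 -0.0167 1;0.2 -0.136 0 0 0 -0.0167 1;0.28 -0.19 0 0 0 -0.0167 1;0.36 -0.244 0 0 0 -0.0167 1;0.44 -0.299 0 0 0 -0.0167 1;0.52 -0.353 0 0 0 -0.0167 1;0.6 -0.407 0 0 0 -0.0167 1;0.67 -0.455 0 0 0 -0.0167 1;0.72 -0.489 0 0 0 -0.0167 1;0.75 -0.509 0 0 0 -0.0167 1;0.765 -0.5195 0.001 0 0 -0.0167 1;0.765 -0.5195 0.001 0 0 -0.0167 1;0.765 -0.5195 0.001 0 0 -0.0167 1;0.765 -0.5195 0.001 0 0 -0.0167 1'
python3 -c "
from h import *
c=snap('wrist','w2'); go((.469,.235,.24),-14.4)
for y in(-.136,-.062,.041,.136):
  a=np.radians(75.6);print(y,px(c,(.4847+y*np.cos(a),.2952+y*np.sin(a),.11)).round(1))"
```

```text
t: 5.5
eef_pos: [0.4699, 0.2332, 0.2403]
tool_rot: [0.0, 0.791, 0.612, -0.001]
contact_force: [-0.4, -0.3, -1.5]
gripper_width: 0.104
grasp_force: 52.2
t 5.55 at [0.4699 0.2334 0.2405] row [ 0.0026 -0.0026  0.001 ] [-0.      0.0003 -0.0007]
-0.136 [319.7 270. ]
-0.062 [319.4 186.4]
0.041 [318.9  44.6]
0.136 [ 318.4 -122.6]
```

View pics/w2.png

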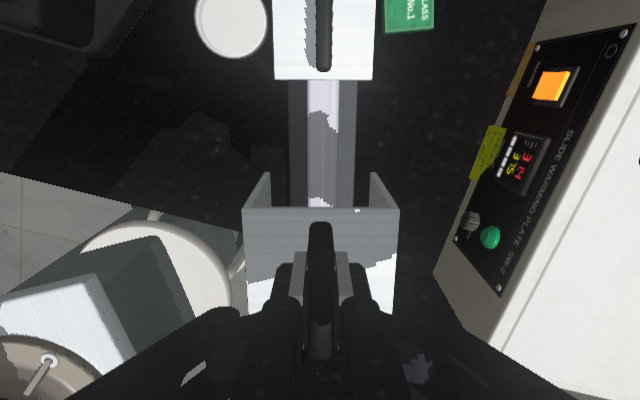

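The wrist view shows the rail bar as a strip at u≈308–340, the spare's roof at 274–375 (bottom edge v≈79), and the held clip centred at u≈320. So the clip needs to shift about 3.5 mm along +tool y.

```bash
python3 - <<'E'
from h import *
c=load('w2');g=c['im'].mean(2)
for v in(88,105,150,185,200):
    p=g[v-2:v+3].mean(0)[280:365]; d=np.diff(p); k=[(int(j)+280,int(d[j])) for j in np.argsort(-abs(d))[:8]]; print(v,sorted(k))
print(ray(c,324,100,.11),ray(c,324,195,.11),ray(c,324.5,79,.116))
E
```

```text
88 [(306, 51), (307, 47), (308, 22), (309, 20), (338, -69), (339, -17), (356, -26), (357, -15)]
105 [(287, 15), (306, 48), (307, 53), (308, 21), (309, 22), (337, -26), (338, -71), (356, -39)]
150 [(288, 20), (306, 19), (307, 31), (336, -10), (338, 8), (353, -11), (354, -33), (355, -20)]
185 [(289, 19), (306, 16), (307, 33), (336, -14), (337, 9), (351, -7), (352, -10), (353, -43)]
200 [(289, 18), (307, 75), (308, 30), (320, 23), (322, -65), (323, -25), (352, -24), (353, -30)]
[0.48906178 0.29782925 0.11      ] [0.47103903 0.22736403 0.11      ] [0.4929368  0.31179088 0.116     ]
```

```bash
python3 - <<'E'
from h import *
c=load('w2');o,p,r=st()
for u,v in((322.8,97),(322.2,190)): print('bar',(r.inv().apply(ray(c,u,v,.11)-p)*1e3).round(1))
print('fin',(r.inv().apply(ray(c,320.3,230,p[2]+.026)-p)*1e3).round(1),'roof',[(r.inv().apply(ray(c,u,211,p[2]-.005)-p)*1e3).round(1) for u in(243,399)])
E
```

```text
bar [ 69.4   1.5 130.4]
bar [ -1.3   1.2 130.5]
fin [ 30.3  -0.3 -26. ] roof [array([ 26.2, -33.8,   5. ]), array([26.2, 33.8,  5. ])]
```

```bash
python3 -m crank '0 0.0027 0.04 0 0 0 1;0 0.0027 0.1 0 0 0 1;0 0.0027 0.16 0 0 0 1;0 0.0027 0.2 0 0 0 1;0 0.0027 0.225 0 0 0 1;0 0.0027 0.236 0 0 0 1;0 0.0027 0.239 0 0 0 1;0 0.0027 0.239 0 0 0 1;0 0.0027 0.239 0 0 0 1'
```

```text
t: 6.45
eef_pos: [0.4714, 0.235, 0.1223]
tool_rot: [0.0, 0.79, 0.613, 0.001]
contact_force: [0.3, -0.4, -1.8]
gripper_width: 0.109
grasp_force: 52.1
```

```bash
python3 -m crank '0 0 0.002 0 0 0 1;0 0 0.004 0 0 0 1;0 0 0.005 0 0 0 1;0 0 0.005 0 0 0 1;0 0 0.005 0 0 0 0.7;0 0 0.005 0 0 0 0.5;0 0 0.005 0 0 0 0.4;0 0 0.005 0 0 0 0.4;0 0 0.005 0 0 0 0.4;0 0 0.005 0 0 0 0.4;0 0 -0.05 0 0 0 0.4;0 0 -0.1 0 0 0 0.4;0 0 -0.16 0 0 0 0.4;0 0 -0.22 0 0 0 0.4;0 0 -0.24 0 0 0 0.4;0 0 -0.24 0 0 0 0.4;0 0 -0.24 0 0 0 0.4'
python3 -c "
from h import *
c=snap('wrist','w3'); c=snap('top','t3'); i=cv2.resize(cv2.imread('pics/t3.png')[180:245,175:275],None,fx=4,fy=4); j=cv2.imread('pics/w3.png'); j=cv2.resize(j,(400,250)); o=np.zeros((260,800,3),np.uint8);o[:250,:400]=j;o[:,400:]=i;cv2.imwrite('pics/c3.png',o)
go((.582,-.207,.22),-20)"
```

```text
t: 8.15
eef_pos: [0.4702, 0.2341, 0.2401]
tool_rot: [-0.0, 0.79, 0.613, -0.001]
contact_force: [-0.4, -0.1, -0.4]
gripper_width: 0.598
grasp_force: 0.0
t 8.25 at [0.4699 0.234  0.2396] row [-0.7985  0.4366  0.0398] [-0.0007  0.0006  0.0311]
```

View pics/c3.png

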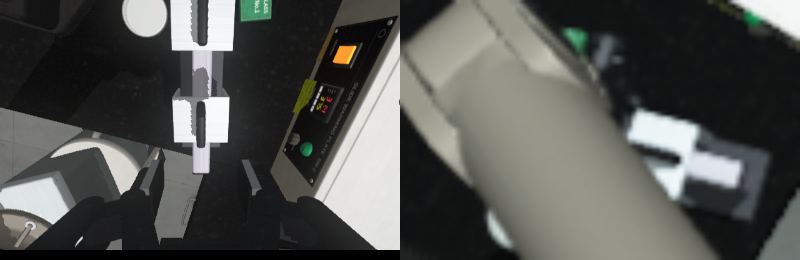

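Both clips hang astride the bar: the spare at crop (201,25), ours at (201,118), with the bar visible between and past them. Next is the pull-bar.

```bash
python3 -m crank '-0.08 0.044 0.004 0 0 0.0311 0.4;-0.16 0.088 0.008 0 0 0.0311 0.4;-0.24 0.131 0.012 0 0 0.0311 0.4;-0.32 0.175 0.016 0 0 0.0311 0.4;-0.4 0.219 0.02 0 0 0.0311 0.4;-0.48 0.262 0.024 0 0 0.0311 0.4;-0.56 0.306 0.028 0 0 0.0311 0.4;-0.64 0.35 0.032 0 0 0.0311 0.4;-0.71 0.388 0.036 0 0 0.0311 0.4;-0.77 0.421 0.039 0 0 0.0311 0.4;-0.79 0.432 0.04 0 0 0.0311 0.4;-0.79 0.436 0.04 0 0 0.0311 0.4;-0.79 0.436 0.04 0 0 0.0311 0.4;-0.79 0.436 0.04 0 0 0.0311 0.4'
python3 -c "
from h import *
c=snap('wrist','w4'); go((.5844,-.1994,.22),-20); cv2.imwrite('pics/c4.png',cv2.resize(cv2.imread('pics/w4.png')[50:290,150:470],None,fx=2.5,fy=2.5))"
```

```text
t: 9.65
eef_pos: [0.5837, -0.1997, 0.2211]
tool_rot: [-0.001, 0.818, 0.575, 0.0]
contact_force: [-0.4, 0.3, -0.4]
gripper_width: 0.6
grasp_force: 0.0
t 9.7 at [ 0.5837 -0.1999  0.2213] row [0.0014 0.0009 0.0026] [-0.0001 -0.0002  0.001 ]
```

View pics/c4.png

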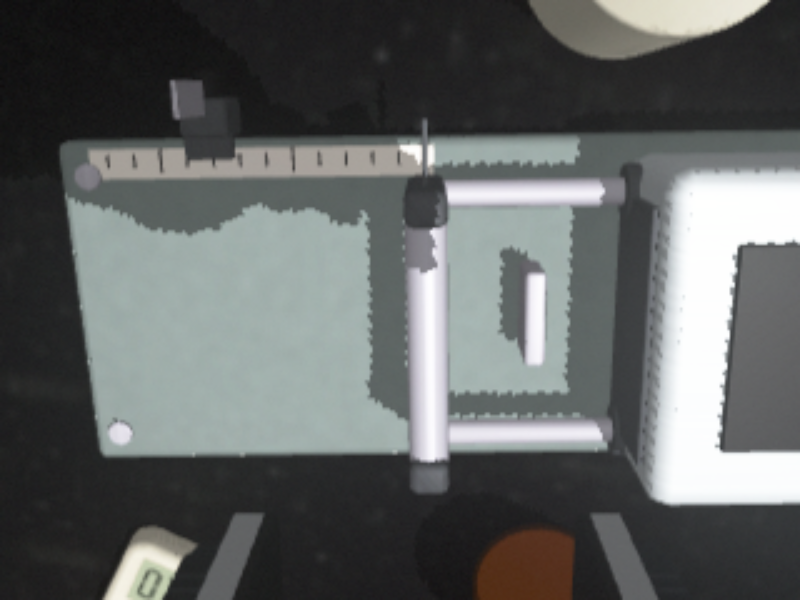

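The crop shows the bar from (426,225) to (430,460), the index at x≈425 (tip y≈120) and the blade top at x≈172, y 80–118. The lug behind the bar is clear.

```bash
python3 - <<'E'
from h import *
c=load('w4');o,p,r=st(); S=lambda x,y,z:(r.inv().apply(ray(c,150+x/2.5,50+y/2.5,z)-p)*1e3)[[1,0]].round(1)
print('uprights',S(427,190,.082),S(429,475,.082))
print('bar',S(426,225,.078),S(430,460,.078),'blade ends',S(171,82,.062),S(175,118,.062),'index',S(424,122,.072),S(424,122,.06))
print('base edge',S(62,143,.016),S(580,135,.016),'near',S(102,455,.016),'housing near',S(650,300,.085))
print('ruler',S(161,160,.0165),S(293,158,.0165))
E
```

```text
uprights [-0.1 48. ] [  0.7 -48. ]
bar [-0.4 36.6] [  1.  -44.2] blade ends [-81.8  79.7] [-81.5  68.6] index [-1.  67.8] [-1.1 67.3]
base edge [-137.1   58. ] [57.2 61. ] near [-136.1  -68.8] housing near [70.7 14. ]
ruler [-100.3   51.8] [-50.5  52.6]
```

```bash
python3 -m crank '-0.008 0.001 0.06 0 0 -0.005 0.4;-0.008 0.001 0.13 0 0 -0.005 0.4;-0.008 0.001 0.2 0 0 -0.005 0.4;-0.008 0.001 0.26 0 0 -0.005 0.4;-0.008 0.001 0.31 0 0 -0.005 0.4;-0.008 0.001 0.33 0 0 -0.005 0.4;-0.008 0.001 0.337 0 0 -0.005 0.4;-0.008 0.001 0.337 0 0 -0.005 0.4;-0.008 0.001 0.337 0 0 -0.005 0.4;-0.008 0.001 0.337 0 0 -0.005 1;-0.008 0.001 0.337 0 0 -0.005 1;-0.008 0.001 0.337 0 0 -0.005 1;-0.008 0.001 0.337 0 0 -0.005 1;-0.008 0.001 0.337 0 0 -0.005 1;-0.008 0.001 0.337 0 0 -0.005 1;-0.008 0.001 0.337 0 0 -0.005 1;-0.008 0.001 0.337 0 0 -0.005 1' 70; python3 -c "
from h import *
snap('wrist','w5');o,p,r=st();print(p,r.as_matrix()[:,1])"
```

```text
t: 11.4
eef_pos: [0.5816, -0.2058, 0.0536]
tool_rot: [-0.001, 0.815, 0.58, -0.001]
contact_force: [-5.7, 2.1, 9.3]
gripper_width: 0.14
grasp_force: 68.3
[ 0.58160802 -0.20581653  0.05355004] [ 0.94493533 -0.32724981 -0.00218757]
```

```bash
python3 -m crank '0 -0.01 0 0 0 0 1;0 -0.025 0 0 0 0 1;0 -0.04 0 0 0 0 1;0 -0.055 0 0 0 0 1;0 -0.07 0 0 0 0 1;0 -0.085 0 0 0 0 1;0 -0.1 0 0 0 0 1;0 -0.115 0 0 0 0 1;0 -0.13 0 0 0 0 1;0 -0.142 0 0 0 0 1;0 -0.15 0 0 0 0 1;0 -0.15 0 0 0 0 1;0 -0.15 0 0 0 0 1;0 -0.15 0 0 0 0 1'; python3 -c "
from h import *
snap('wrist','w6');o,p,r=st();print(p,np.linalg.norm((p-[.5816,-.2058,.0536])[:2])); cv2.imwrite('pics/c6.png',cv2.resize(cv2.imread('pics/w6.png')[0:200,160:480],None,fx=2.5,fy=2.5))"
```

```text
t: 12.85
eef_pos: [0.5132, -0.1822, 0.0536]
tool_rot: [0.001, 0.815, 0.58, 0.001]
contact_force: [6.2, -3.4, 0.9]
gripper_width: 0.137
grasp_force: 68.8
[ 0.51328773 -0.18219346  0.05361326] 0.07227610553084002
```

View pics/c6.png

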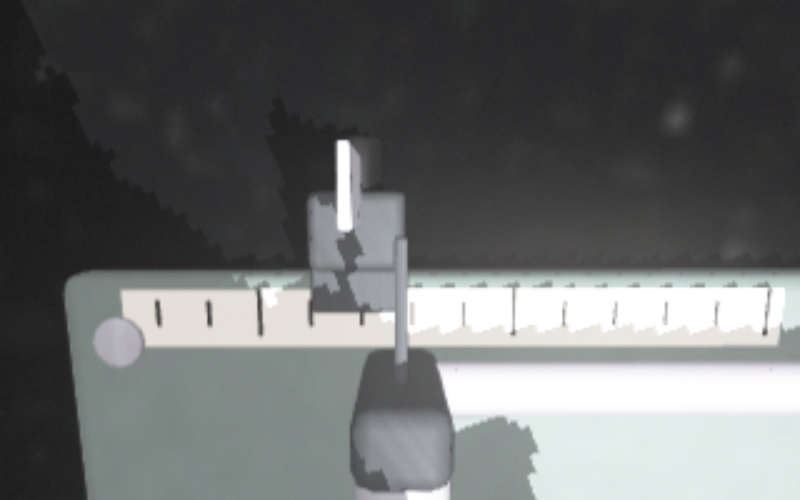

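The blade's top edge is at crop x≈344 and the index at x≈401 (tip y≈240). I'll work out the remaining gap.

```bash
python3 - <<'E'
from h import *
c=load('w6');o,p,r=st(); S=lambda x,y,z:(r.inv().apply(ray(c,160+x/2.5,y/2.5,z)-p)*1e3)[[1,0]].round(1)
print('blade',S(342.5,142,.062),S(345.5,230,.062),S(344,186,.060));[print('index',z,S(401,242,z),S(401,350,z)) for z in(.056,.064,.072)]
print('base edge',S(100,271,.016),S(780,270,.016))
E
```

```text
blade [-8.4 87.7] [-8.2 76. ] [-8.4 82. ]
index 0.056 [-0.3 74.2] [-0.3 58.1]
index 0.064 [-0.3 74.5] [-0.3 59.3]
index 0.072 [-0.3 74.7] [-0.3 60.5]
base edge [-58.7  67.4] [73.4 67.6]
```

```bash
python3 -m crank '0 -0.006 0 0 0 0 1;0 -0.011 0 0 0 0 1;0 -0.015 0 0 0 0 1;0 -0.016 0 0 0 0 1;0 -0.016 0 0 0 0 1;0 -0.016 0 0 0 0 1'; python3 - <<'E'
from h import *
c=snap('wrist','w7');o,p,r=st();print(np.linalg.norm((p-[.5816,-.2058,.0536])[:2])*1e3)
g=c['image'].mean(2)
for v0,v1 in((60,88),(104,130)):
    pr=g[v0:v1,280:350].mean(0);d=np.diff(pr);print(sorted((int(j)+280,int(d[j])) for j in np.argsort(-abs(d))[:8]))
cv2.imwrite('pics/c7.png',cv2.resize(cv2.imread('pics/w7.png')[20:160,240:400],None,fx=4,fy=4))
E
```

```text
t: 13.5
eef_pos: [0.5059, -0.1796, 0.0536]
tool_rot: [0.002, 0.815, 0.58, 0.001]
contact_force: [7.2, -3.5, 1.1]
gripper_width: 0.138
grasp_force: 68.8
80.07629889887365
[(299, 9), (301, 7), (314, 10), (315, 40), (316, 126), (321, -153), (337, -9), (338, -11)]
[(280, 39), (298, -44), (300, 26), (317, -39), (318, 18), (337, 21), (339, -40), (340, 36)]
```

View pics/c7.png

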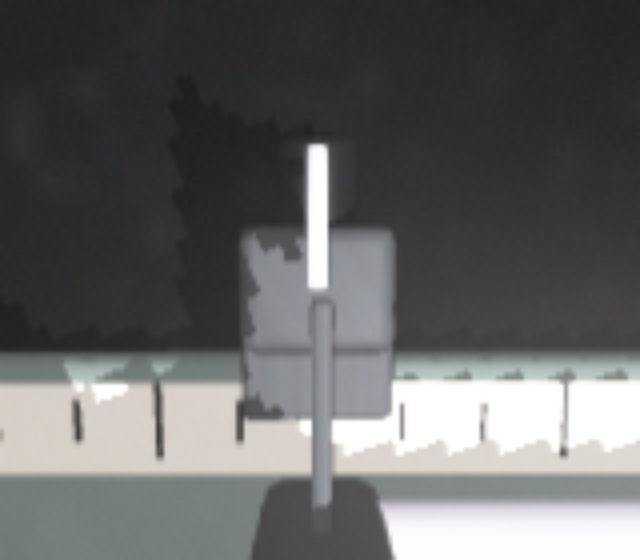

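The index (crop x≈322) is in line with the blade (x≈318), within about 1 mm. I'll hold here.

```bash
python3 -m crank '0 -0.001 0 0 0 0 1;0 -0.001 0 0 0 0 1;0 -0.001 0 0 0 0 1;0 -0.001 0 0 0 0 1;0 -0.001 0 0 0 0 1;0 -0.001 0 0 0 0 1;0 -0.001 0 0 0 0 1;0 -0.001 0 0 0 0 1;0 -0.001 0 0 0 0 1;0 -0.001 0 0 0 0 1;0 -0.001 0 0 0 0 1;0 -0.001 0 0 0 0 1;0 -0.001 0 0 0 0 1;0 -0.001 0 0 0 0 1;0 -0.001 0 0 0 0 1;0 -0.001 0 0 0 0 1;0 -0.001 0 0 0 0 1;0 -0.001 0 0 0 0 1;0 -0.001 0 0 0 0 1;0 -0.001 0 0 0 0 1'
python3 -m crank '0 0 0 0 0 0 1;0 0 0 0 0 0 1;0 0 0 0 0 0 1;0 0 0 0 0 0 1;0 0 0 0 0 0 1;0 0 0 0 0 0 1;0 0 0 0 0 0 1;0 0 0 0 0 0 1'
python3 -m crank '0 0.008 0 0 0 0 1;0 0.02 0 0 0 0 1;0 0.035 0 0 0 0 1;0 0.05 0 0 0 0 1;0 0.065 0 0 0 0 1;0 0.08 0 0 0 0 1;0 0.095 0 0 0 0 1;0 0.11 0 0 0 0 1;0 0.125 0 0 0 0 1;0 0.138 0 0 0 0 1;0 0.148 0 0 0 0 1;0 0.156 0 0 0 0 1;0 0.162 0 0 0 0 1;0 0.165 0 0 0 0 1;0 0.167 0 0 0 0 1;0 0.168 0 0 0 0 1;0 0.168 0 0 0 0 1;0 0.168 0 0 0 0 1'
python3 -c "
from h import *
o,p,r=st();print(((p-[.5816,-.2058,.0536])*1e3).round(1),o['contact_force'])"
```

```text
t: 15.55
eef_pos: [0.5055, -0.1795, 0.0536]
tool_rot: [0.002, 0.815, 0.58, 0.001]
contact_force: [7.3, -3.8, -0.1]
gripper_width: 0.138
grasp_force: 68.8
t: 16.35
eef_pos: [0.5055, -0.1795, 0.0536]
tool_rot: [0.002, 0.815, 0.58, 0.001]
contact_force: [6.9, -3.4, 0.6]
gripper_width: 0.136
grasp_force: 68.8
t: 18.15
eef_pos: [0.5816, -0.2058, 0.0535]
tool_rot: [-0.001, 0.815, 0.58, -0.001]
contact_force: [-3.5, 1.2, 13.1]
gripper_width: 0.138
grasp_force: 70.1
[-0.   0.  -0.1] [-3.48349596  1.18914596 13.10793665]
```

```bash
python3 -m crank '0 0 0 0 0 0 0.8;0 0 0 0 0 0 0.6;0 0 0 0 0 0 0.4;0 0 0 0 0 0 0.4;0 0 0 0 0 0 0.4;0 0 0 0 0 0 0.4;0 0 0 0 0 0 0.4;0 0 -0.04 0 0 0 0.4;0 0 -0.1 0 0 0 0.4;0 0 -0.18 0 0 0 0.4;0 0 -0.26 0 0 0 0.4;0 0 -0.33 0 0 0 0.4;0 0 -0.337 0 0 0 0.4;0 0 -0.337 0 0 0 0.4;0 0 -0.337 0 0 0 0.4'
python3 - <<'E'
from h import *
c=snap('wrist','w8');a=load('w4');t=snap('top','t8')
b=[cv2.cvtColor(x,cv2.COLOR_RGB2GRAY) for x in(c['image'],a['im'])]
m=cv2.matchTemplate(b[0][90:250,300:345],b[1][110:230,312:332],cv2.TM_CCOEFF_NORMED);v,_,_,l=cv2.minMaxLoc(m)[0:4][1],0,0,cv2.minMaxLoc(m)[3];print('bar match',v,l[0]+300-312,l[1]+90-110)
o=np.zeros((440,800,3),np.uint8);o[:,:400]=cv2.resize(c['image'][50:270,200:400],(400,440));o[:260,400:]=cv2.resize(t['image'][180:245,175:275],(400,260));cv2.imwrite('pics/c8.png',o[:,:,::-1])
E
```

```text
t: 19.65
eef_pos: [0.5824, -0.2061, 0.22]
tool_rot: [-0.001, 0.815, 0.58, -0.001]
contact_force: [-0.7, -0.5, 1.1]
gripper_width: 0.598
grasp_force: 0.0
bar match 0.9203697443008423 0 -7
```

View pics/c8.png

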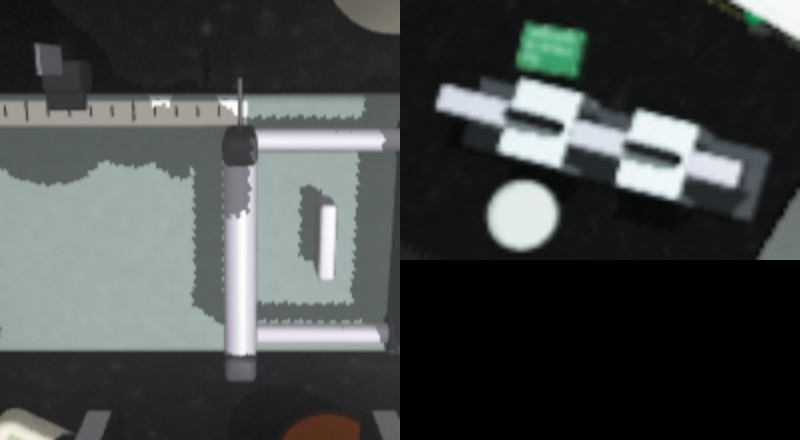

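The slide is home (bar at x≈240, index over the ruler's zero). Both clips hang on the bar at (540,122) and (655,153), and the arm is clear. That was the tenth picture, so I'll hand in.

```bash
python3 -c "
from station import ticket
print(ticket.hand_in())"
```

```text
the job is handed in; nothing more can be done
None
```

The job is handed in, though no verdict came back: the clip hangs on the rail beside the spare, the pull-bar was held about 1 mm from the mark for over two seconds and eased back home, and the arm is clear.

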